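# Dispense one screw cap and slide it onto the yellow disc

## Task

Press the orange plunger of the cap feeder all the way down once and let it spring back up, so that just one blue cap comes out of the gate. Then, without picking the cap up, push it along the bench with the fingertips until it lies flat and wholly on the yellow disc. Leave the other caps in the feeder, do not disturb the two jars and the open tube in its stand, and finish with the robot clear of everything.

Things in the scene. Friction and masses are not known exactly. Their poses are not given: they have to be found in the camera images.
- feeder: Fixed grey cap feeder, open underneath. Origin: on the bench (z = 0) under the axis of the stack of caps; +x is the way a cap comes out, z up. Spans x -104 to +23, y -33 to +33 mm. Magazine (clear walls, 46 mm high, x -23 to +23 mm, open on top) holds three stacked caps; behind it the grey housing, 50 mm high, plunger on its roof. Pressing again would push out a second cap.
- feeder_gate (a point): Middle of the gate's outer face, at bench height, 22.5 mm ahead of the feeder's origin. Pressing the plunger drives a low pusher forward, 2.5 mm per mm, 50 mm in all: it slides the lowest cap out along the bench until the cap's centre is about 52 mm ahead of the feeder's origin (further if pressed fast). On release a spring takes both back and the stack drops by one.
- plunger_top (a point): Centre of the top face of the orange round plunger button, 33 mm in diameter, 60 mm behind the feeder's origin, 74 mm above the bench when up and 54 mm when fully down. Moves with the plunger.
- plunger (a joint): Plunger travel in m: 0 up, 0.020 fully down (hard stop). Return spring 2.4 N at the top to 6.4 N at the bottom, with light damping.
- cap0: The lowest blue screw cap in the feeder, the one that comes out: a solid flat disc-like cap 34 mm in diameter over its ribs (33 mm without), 13 mm high, about 12 g. Origin: centre of its underside, z up. It starts on the bench in the feeder and slides on the bench.
- cap1: The second blue cap, the same, on top of cap0 in the magazine; stays in the feeder.
- cap2: The third blue cap, the same, on top of cap1; stays in the feeder.
- yellow_disc: Flat yellow printed disc on the bench, 96 mm in diameter, under 1 mm thick and no obstacle. Origin: its centre. It lies ahead of the feeder's gate, to its left or its right.
- grey_disc: Flat grey printed disc of the same size on the other side; not wanted. Origin: its centre.
- jar: Loose specimen jar with a green lid, 58 mm in diameter, 62 mm tall, some way straight ahead of the gate. Origin: centre of its underside. Bystander.
- tube_stand: Loose black block 62 x 62 x 30 mm with an open clear tube (29 mm in diameter) standing in it, 118 mm tall in all, off to the robot's left. Origin: centre of its underside. Bystander.
- pot: Loose small white jar with a red lid, 42 mm in diameter, 52 mm tall, off to the robot's right. Origin: centre of its underside. Bystander.

How it is judged:
By the outcome, as a careful person would: the job done as asked, in the order asked, and still so for the second after the job is handed in, with the robot touching nothing.
It also fails if it takes over 48 s, if anything falls off the work surface, if the arm or the gripper's body presses on something with over 40 N, if the wrist force passes 120 N, or if a joint passes its speed limit or range.

## Robot

A 6-joint arm with a two-finger parallel gripper is mounted at the origin on the work surface. World frame = base frame: x ahead of the robot, y to its left, z up, the work surface at z = 0. Lengths are in m, angles in rad, forces in N, time in s.
With the tool pointing down it reaches from about 0.3 to 1 m from the base axis. Payload 5.1 kg.
Tool frame: the origin (TCP) lies midway between the tips of the shut fingers; the grasp point (between the pads) lies 19 mm behind it; z points along the fingers, y is the direction in which the jaws open and shut (so a half turn about z gives the same grasp; the last joint's range is limited). The gripper opens to 95 mm and grips with 3 to 60 N. Pads are 20 mm wide; open, the fingers measure 119 mm over their backs; the gripper's body (75 mm by 180 mm) begins 59 mm behind the grasp point.
Start: joints at [1.205, 0.124, 1.65, -0, 1.367, -0.083], TCP at [0.181, 0.624, 0.215] pointing down, gripper open.
Joint ranges: [-2.61, 2.61], [-1.02, 2.33], [0.03, 2.71], [-1.35, 4.49], [0.32, 2.68], [-2.91, 2.91]. Speed limits (rad/s): [2.57, 2.57, 3.14, 3.14, 3.14, 3.14].

## Interface

Orientations are given as a 3x3 rotation matrix whose columns are the frame's x, y, z axes.
In Python, from rig import get_obs, viewer, finish_job gives the robot as it stands.
- The arm moves only by the tool play_rows, never from a script. Its argument "series" is a list of rows, each a list of 5 numbers: the opening, from 0 (shut) to 1 (fully open), then the shift along the tool's x, y, z in cm, then the turn about the tool's z in degrees. A call has 1 to 20 rows; each row is the pose to reach, as a shift and turn from the pose commanded when the call began, along the tool's axes at that moment; what a row does not reach only later rows make up. A row lasts 1/8 s, in which the tool goes at most 62.5 mm and 10.7 degrees, less where a joint would pass 70% of its speed; a pose out of reach is approached as far as the arm can. A call with a gripper value outside its range is refused whole. The fingers move at their own pace and stop on an object; "force" is the grip in N (left out, the last holds). Time passes only in rows, so rows that repeat a pose let the fingers close. It gives the time, the measured TCP pose, the force and the opening at its end, in the units of the state.
- get_obs(): the state, without advancing time (a new reading comes with each control period).
- viewer.camera(name): name is "side" or "top"; returns (picture, depth): 400x640x3 uint8, red, green, blue; 400x640 float32, m along the optical axis (not along the pixel's ray), 0 where there is no reading.
- viewer.camera_model(name): a dict with "intrinsics" (3x3 intrinsics, pixels), "extrinsics" (4x4, takes a point from world to camera coordinates). Camera axes: x right, y down, z forward; pixel columns grow to the right and rows downward; lengths in m; the calibration is good to about 2 mm. A picture is of the moment at which its call begins. camera_model takes no time and is no camera call.
- finish_job(): hands the job in, once; it reports no verdict.
The state is a dict: "clock": time; "joints": joint angles; "qd": joint speeds; "joint_torque": joint torques, N m; "eef_pos": TCP position; "tcp_rot": TCP orientation; "ft_force": force on the tool from outside, world axes, zero at the start; "wrist_torque": the same for the moment, N m; "opening": finger opening in m.
Only numpy, scipy, OpenCV 4.12 (cv2) and the standard library are available. Lean on these libraries where they do the work, as an engineer would, in place of code of your own. Each camera call takes 0.05 s, during which the arm holds its last target.

## Working session

There is one attempt and no reset: what is moved stays moved. The work goes in short steps, Python scripts to look and compute and a tool call to move; the robot and the scene stay as the last step left them, time stands still between calls to the robot, and variables do not carry over. Pictures are saved under pics/ and viewed, and the job is handed in when it is done.

Besides the shell and the picture viewer there is one more tool, called after ">>>" in YAML: its name, and indented under it one key for each argument. play_rows: Moves the arm, as the interface text tells. Its arguments: {"type":"object","properties":{"series":{"type":"array"},"force":{"type":"number"}},"required":["series"]}

```bash
mkdir -p pics; ls; cat > h.py <<'E'
import numpy as np, cv2
from rig import get_obs, viewer, finish_job
def snap(name,tag):
    p,d=viewer.camera(name); np.savez(f'pics/{tag}.npz',p=p,d=d); cv2.imwrite(f'pics/{tag}.png',p[:,:,::-1]); return p,d
def ray(name,u,v,z):
    m=viewer.camera_model(name);K=np.array(m['intrinsics']);T=np.array(m['extrinsics']);R=T[:3,:3];t=T[:3,3]
    c=-R.T@t; r=R.T@np.linalg.inv(K)@np.array([u,v,1.]); return c+r*(z-c[2])/r[2]
def dep(name,u,v,d):
    m=viewer.camera_model(name);K=np.array(m['intrinsics']);T=np.array(m['extrinsics'])
    return T[:3,:3].T@(np.linalg.inv(K)@np.array([u,v,1.])*d-T[:3,3])
def proj(name,P):
    m=viewer.camera_model(name);K=np.array(m['intrinsics']);T=np.array(m['extrinsics'])
    q=K@(T[:3,:3]@np.array(P)+T[:3,3]); return q[:2]/q[2]
E
python3 - <<'E'
from h import *
np.set_printoptions(precision=4,suppress=True)
snap('top','top0');snap('side','side0')
o=get_obs()
for k in o: print(k,np.array(o[k]))
for n in('top','side'):
    m=viewer.camera_model(n);print(m)
E
```

```text
pics
clock 0.1
joints [ 1.2054  0.1244  1.6515 -0.      1.3675 -0.0826]
qd [-0.0006 -0.0011 -0.0023  0.      0.0007 -0.0003]
joint_torque [  0.0004 -41.8879 -36.1096   0.0776   0.0462  -0.0001]
eef_pos [0.1812 0.6236 0.2135]
tcp_rot [[-0.9603  0.279  -0.0007]
 [ 0.279   0.9603 -0.0017]
 [ 0.0001 -0.0019 -1.    ]]
ft_force [-0.13    0.7352 -0.5181]
wrist_torque [-0.0228 -0.015  -0.0134]
opening 0.09537082841803037
{'intrinsics': array([[495.2675,   0.    , 317.5839],
       [  0.    , 495.2675, 195.1732],
       [  0.    ,   0.    ,   1.    ]]), 'extrinsics': array([[-0.0065, -0.9999, -0.0104,  0.0174],
       [-0.998 ,  0.0071, -0.0626,  0.5635],
       [ 0.0627,  0.01  , -0.998 ,  1.1972],
       [ 0.    ,  0.    ,  0.    ,  1.    ]])}
{'intrinsics': array([[419.0757,   0.    , 318.0526],
       [  0.    , 419.0757, 191.8373],
       [  0.    ,   0.    ,   1.    ]]), 'extrinsics': array([[ 0.986 , -0.1655, -0.019 , -0.5604],
       [-0.1332, -0.7149, -0.6864,  0.1029],
       [ 0.1   ,  0.6794, -0.727 ,  1.2769],
       [ 0.    ,  0.    ,  0.    ,  1.    ]])}
```

View pics/top0.png

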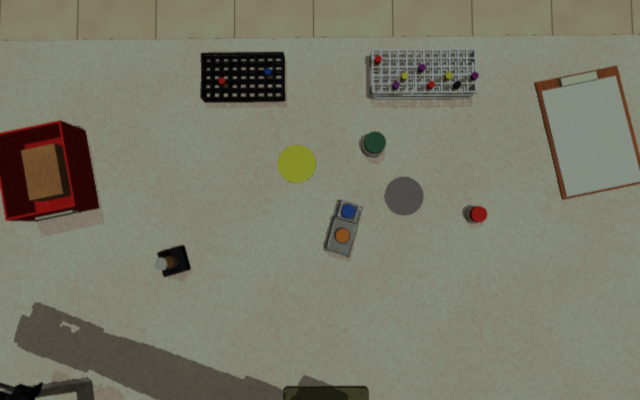

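View pics/side0.png

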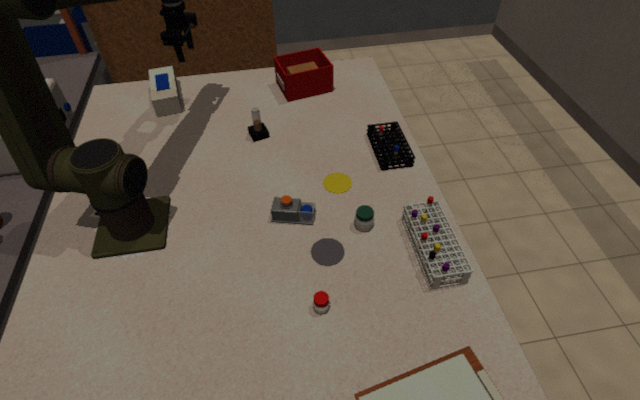

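The top view shows the yellow disc near (297,163), grey disc (404,196), blue cap in the magazine (349,211), orange plunger (342,235), green jar (374,143), red pot (478,214) and tube stand (173,261). I'll enlarge the feeder area next.

```bash
python3 - <<'E'
from h import *
p=np.load('pics/top0.npz')['p'][:,:,::-1]
c=cv2.resize(p[130:265,270:430],None,fx=5,fy=4.4,interpolation=cv2.INTER_CUBIC)
c=cv2.resize(p[140:260,280:420],None,fx=5,fy=5,interpolation=cv2.INTER_CUBIC)
cv2.imwrite('pics/crop0.png',c)
hsv=cv2.cvtColor(np.ascontiguousarray(p),cv2.COLOR_BGR2HSV)
d=np.load('pics/top0.npz')['d']
np.set_printoptions(precision=4,suppress=True)
for n,lo,hi,box in [('yellow',(22,120,90),(35,255,255),(270,140,330,190)),('orange',(5,130,90),(20,255,255),(325,220,360,250)),('blue',(100,130,40),(130,255,255),(330,195,370,225)),('green',(60,60,20),(95,255,255),(355,125,395,160))]:
    m=cv2.inRange(hsv,lo,hi);x0,y0,x1,y1=box
    v,u=np.nonzero(m[y0:y1,x0:x1]);u=u+x0;v=v+y0
    dd=np.median(d[v,u]);print(n,len(u),u.mean(),v.mean(),u.min(),u.max(),v.min(),v.max(),dd,dep('top',u.mean(),v.mean(),dd))
E
```

```text
yellow 1137 296.3051890941073 163.3518029903254 278 315 145 182 1.2353699 [0.6445 0.0663 0.0029]
orange 150 342.08666666666664 235.26 336 349 229 242 1.1498834 [ 0.4663 -0.0433  0.0763]
blue 142 347.9788732394366 210.95774647887325 342 354 205 217 1.1881783 [ 0.5237 -0.0593  0.0414]
green 354 374.44350282485874 142.05084745762713 364 385 132 152 1.1748848 [ 0.686  -0.1226  0.0643]
```

View pics/crop0.png

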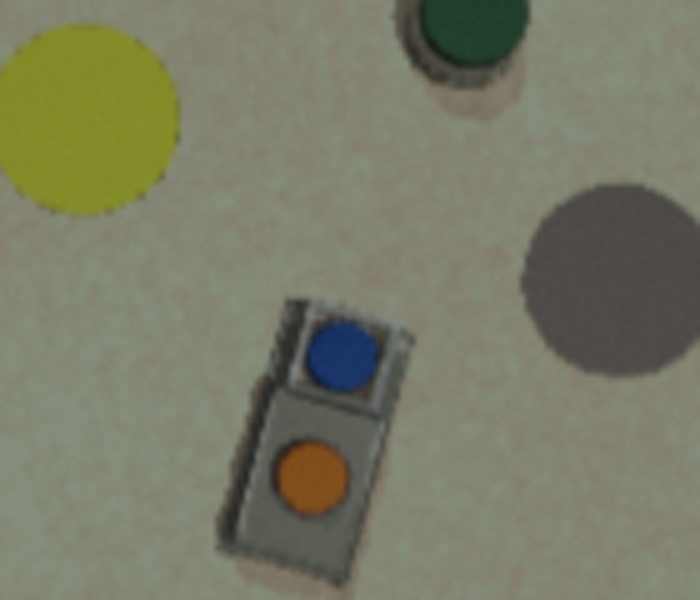

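Heights check out to about 2 mm (plunger 76 vs 74, cap2 top 41 vs 39), and the plunger–stack distance is 59.6 mm (should be 60). The feeder heading is about -15.6°. I'll cross-check from the side camera and work out the approach.

```bash
cat >> h.py <<'E'
def shift(target,pos,R):
    return (np.array(R).T@(np.array(target)-np.array(pos)))*100
E
python3 - <<'E'
from h import *
np.set_printoptions(precision=4,suppress=True)
f=np.load('pics/side0.npz');p=np.ascontiguousarray(f['p'][:,:,::-1]);d=f['d']
hsv=cv2.cvtColor(p,cv2.COLOR_BGR2HSV)
for n,lo,hi,box,z in [('yellow',(22,120,90),(35,255,255),(315,165,360,200),.0005),('orange',(5,130,90),(20,255,255),(275,190,298,210),.074)]:
    m=cv2.inRange(hsv,lo,hi);x0,y0,x1,y1=box
    v,u=np.nonzero(m[y0:y1,x0:x1]);u=u+x0;v=v+y0
    dd=np.median(d[v,u]);print(n,len(u),u.mean(),v.mean(),dep('side',u.mean(),v.mean(),dd),ray('side',u.mean(),v.mean(),z))
print('top rays',ray('top',342,235.3,.074),ray('top',348,211,.039),ray('top',296.3,163.4,0),'tube',ray('top',174,261,.03),'pot',ray('top',478,214,.052),'jar',ray('top',374.4,142,.062),'grey',ray('top',404,196,0))
o=get_obs();P=o['eef_pos'];R=o['tcp_rot']
print(P,shift([.4655,-.043,.100],P,R),shift([.4655,-.043,P[2]],P,R))
cv2.imwrite('pics/crop1.png',cv2.resize(p[160:260,260:400],None,fx=5,fy=5,interpolation=cv2.INTER_CUBIC))
E
```

```text
yellow 471 337.00424628450105 182.5859872611465 [0.6429 0.0657 0.0012] [0.6431 0.0664 0.0005]
orange 73 285.86301369863014 199.17808219178082 [ 0.4658 -0.0444  0.0742] [ 0.4658 -0.0443  0.074 ]
top rays [ 0.4662 -0.0431  0.074 ] [ 0.5237 -0.0595  0.039 ] [0.6447 0.0665 0.    ] tube [0.406  0.3614 0.03  ] pot [ 0.5141 -0.3667  0.052 ] jar [ 0.6865 -0.1227  0.062 ] grey [ 0.5612 -0.2009  0.    ]
[0.1812 0.6236 0.2135] [-45.9049 -56.0605  11.449 ] [-45.9033 -56.0816   0.0976]
```

View pics/crop1.png

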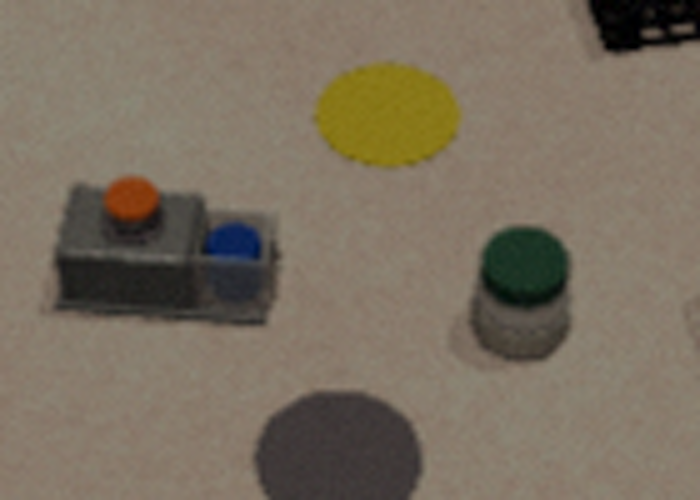

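Both cameras agree: plunger at (0.466,-0.044), yellow disc at (0.644,0.066). I'm moving above the plunger with the fingers shut and the tool already turned to the push heading of about 63°.

>>> play_rows:
  series:
    - [0,-2,-2.5,0,5]
    - [0,-5,-6,0,11]
    - [0,-8,-10,0,17]
    - [0,-11,-13.5,0,23]
    - [0,-14,-17,0,30]
    - [0,-17,-21,0,37]
    - [0,-20,-24.5,0,44]
    - [0,-23,-28,0,51]
    - [0,-26,-32,0,58]
    - [0,-29,-35.5,0,65]
    - [0,-32,-39,0,72]
    - [0,-35,-43,0,79]
    - [0,-38,-46.5,0,85]
    - [0,-41,-50,1,90]
    - [0,-43.5,-53,3,95]
    - [0,-45,-55,5.5,99]
    - [0,-45.9,-56.1,8,101]
    - [0,-45.9,-56.1,10,101]
    - [0,-45.9,-56.1,10.5,101]
    - [0,-45.9,-56.1,10.5,101]

```text
clock: 2.6
eef_pos: [0.4655, -0.0425, 0.1096]
tcp_rot: [[0.457, 0.89, -0.0], [0.89, -0.457, 0.0], [-0.0, -0.0, -1.0]]
ft_force: [0.2, 0.0, 0.6]
opening: 0.0006
```

```bash
python3 - <<'E'
from h import *
np.set_printoptions(precision=4,suppress=True)
o=get_obs();print({k:np.array(o[k]) for k in('clock','joints','eef_pos','tcp_rot','ft_force','opening')})
print(shift([.466,-.0437,.1],o['eef_pos'],o['tcp_rot']))
E
```

```text
{'clock': array(2.6), 'joints': array([-0.2059, -0.2007,  2.1478,  0.    ,  1.1949,  0.2686]), 'eef_pos': array([ 0.4655, -0.0425,  0.1096]), 'tcp_rot': array([[ 0.4569,  0.8895, -0.0004],
       [ 0.8895, -0.4569,  0.0001],
       [-0.0001, -0.0004, -1.    ]]), 'ft_force': array([0.1536, 0.0142, 0.6213]), 'opening': array(0.0006)}
[-0.0846  0.104   0.9615]
```

The tool is over the plunger centre within 1.5 mm. Pressing slowly now.

>>> play_rows:
  series:
    - [0,-0.1,0.1,1,0]
    - [0,-0.1,0.1,2,0]
    - [0,-0.1,0.1,2.8,0]
    - [0,-0.1,0.1,3.2,0]
    - [0,-0.1,0.1,3.5,0]
    - [0,-0.1,0.1,3.8,0]
    - [0,-0.1,0.1,4.1,0]
    - [0,-0.1,0.1,4.4,0]
    - [0,-0.1,0.1,4.7,0]
    - [0,-0.1,0.1,5.0,0]
    - [0,-0.1,0.1,5.2,0]
    - [0,-0.1,0.1,5.4,0]
    - [0,-0.1,0.1,5.5,0]
    - [0,-0.1,0.1,5.5,0]

```text
clock: 4.35
eef_pos: [0.4661, -0.044, 0.055]
tcp_rot: [[0.457, 0.889, -0.0], [0.889, -0.457, 0.0], [-0.0, -0.0, -1.0]]
ft_force: [-3.6, 0.7, 5.7]
opening: 0.0007
```

```bash
python3 - <<'E'
from h import *
np.set_printoptions(precision=4,suppress=True)
o=get_obs();print({k:np.array(o[k]) for k in('clock','eef_pos','ft_force')})
p,d=snap('side','side1')
cv2.imwrite('pics/crop2.png',cv2.resize(p[150:270,250:410,::-1],None,fx=5,fy=5,interpolation=cv2.INTER_CUBIC))
E
```

```text
{'clock': array(4.35), 'eef_pos': array([ 0.4661, -0.044 ,  0.055 ]), 'ft_force': array([-3.6242,  0.6655,  5.7396])}
```

View pics/crop2.png

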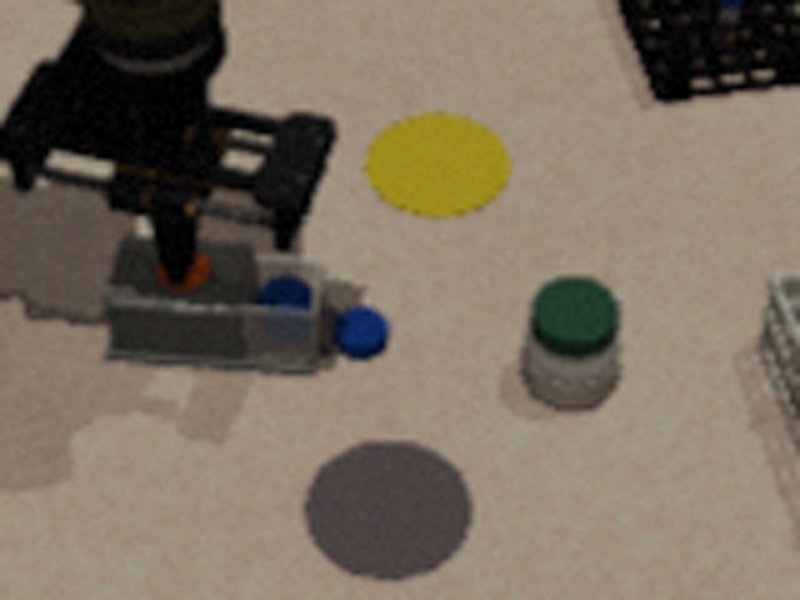

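The cap is out at crop (361,332), about pixel (322,216). Force is 5.7 N and TCP z is 55 mm, so about 1 mm of travel is left. I'll press down to the hard stop.

>>> play_rows:
  series:
    - [0,0,0,0.1,0]
    - [0,0,0,0.2,0]
    - [0,0,0,0.25,0]
    - [0,0,0,0.25,0]

```text
clock: 4.9
eef_pos: [0.4662, -0.044, 0.0541]
tcp_rot: [[0.457, 0.889, -0.001], [0.889, -0.457, 0.0], [-0.0, -0.001, -1.0]]
ft_force: [-8.8, 1.1, 16.0]
opening: -0.0001
```

A force of 16 N, well over the spring's 6.4 N, means the hard stop is reached. I'll raise slowly so the pusher springs back.

>>> play_rows:
  series:
    - [0,0,0,-0.3,0]
    - [0,0,0,-0.7,0]
    - [0,0,0,-1.1,0]
    - [0,0,0,-1.5,0]
    - [0,0,0,-2,0]
    - [0,0,0,-2.6,0]
    - [0,0,0,-3.4,0]
    - [0,0,0,-4.6,0]
    - [0,0,0,-6,0]
    - [0,0,0,-7.5,0]
    - [0,0,0,-8,0]
    - [0,0,0,-8,0]

```text
clock: 6.4
eef_pos: [0.4663, -0.044, 0.1327]
tcp_rot: [[0.457, 0.889, 0.001], [0.889, -0.457, -0.0], [0.0, 0.001, -1.0]]
ft_force: [-0.1, -1.0, -0.9]
opening: 0.0005
```

```bash
python3 - <<'E'
from h import *
np.set_printoptions(precision=4,suppress=True)
o=get_obs();print({k:np.array(o[k]) for k in('clock','eef_pos','ft_force')})
p,d=snap('side','side2');pt,dt=snap('top','top2')
cv2.imwrite('pics/crop3.png',np.vstack([cv2.resize(p[160:250,260:400,::-1],(466,300),interpolation=cv2.INTER_CUBIC),cv2.resize(pt[140:230,280:420,::-1],(466,300),interpolation=cv2.INTER_CUBIC)]))
for n,im,dd,box in(('side',p,d,(310,205,335,230)),('top',pt,dt,(335,175,372,225))):
    hsv=cv2.cvtColor(np.ascontiguousarray(im[:,:,::-1]),cv2.COLOR_BGR2HSV);m=cv2.inRange(hsv,(100,130,40),(130,255,255))
    x0,y0,x1,y1=box;k,l,s,c=cv2.connectedComponentsWithStats(m[y0:y1,x0:x1])
    for i in range(1,k):
        if s[i,4]>20:
            u,v=c[i]+[x0,y0];z=np.median(dd[y0:y1,x0:x1][l==i]);print(n,u,v,s[i],dep(n,u,v,z),ray(n,u,v,.013))
E
```

```text
{'clock': array(6.4), 'eef_pos': array([ 0.4663, -0.044 ,  0.1327]), 'ft_force': array([-0.0739, -1.0456, -0.91  ])}
side 322.39240506329116 216.13924050632912 [ 8  7 10 10 79] [ 0.569  -0.0772  0.0124] [ 0.5689 -0.0777  0.013 ]
top 352.0806451612903 190.0 [12 12 13  9 62] [ 0.576  -0.0713  0.0149] [ 0.5761 -0.0714  0.013 ]
top 352.258064516129 211.6451612903226 [15 33  5  8 31] [ 0.5222 -0.07    0.0338] [ 0.5228 -0.0712  0.013 ]
```

View pics/crop3.png

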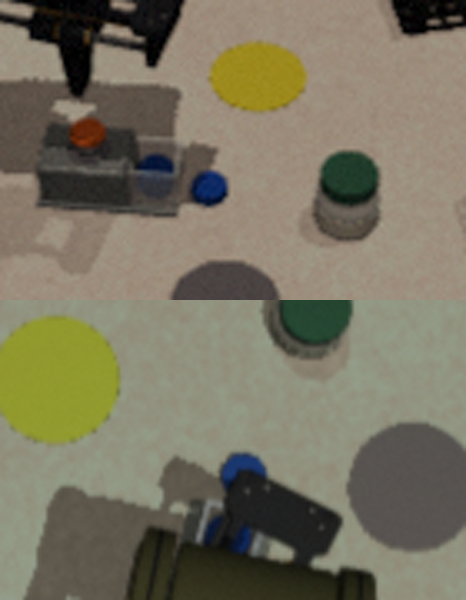

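The plunger is back up, two caps remain in the magazine, and one cap is out at about (0.573,-0.074). Before going low near the feeder, I'll check how far the gripper's outer parts hang below its body, and get the start pose.

```bash
python3 - <<'E'
from h import *
np.set_printoptions(precision=3,suppress=True)
d=np.load('pics/side2.npz')['d'];m=viewer.camera_model('side');K=m['intrinsics'];T=m['extrinsics']
v,u=np.mgrid[:400,:640];ok=d>0
q=np.stack([u[ok],v[ok],np.ones(ok.sum())])*d[ok]
X=(T[:3,:3].T@(np.linalg.inv(K)@q-T[:3,3:4])).T
o=get_obs();L=(X-o['eef_pos'])@np.array(o['tcp_rot'])
sel=(abs(L[:,0])<.06)&(abs(L[:,1])<.1)&(X[:,2]>.09)
L=L[sel]
for a in np.arange(-.1,.1,.01):
    s=(L[:,1]>=a)&(L[:,1]<a+.01)
    if s.sum()>3: print('y %.2f n %d  max tool z(mm) %.0f  x range %.0f %.0f'%(a,s.sum(),1e3*np.percentile(L[s,2],97),1e3*L[s,0].min(),1e3*L[s,0].max()))
P,R=o['eef_pos'],o['tcp_rot']
for t in([.5574,-.109],[.644,.066]): print(shift([*t,P[2]],P,R))
E
```

```text
y -0.10 n 213  max tool z(mm) -310  x range -60 29
y -0.09 n 260  max tool z(mm) -109  x range -60 32
y -0.08 n 221  max tool z(mm) -84  x range -60 37
y -0.07 n 169  max tool z(mm) -95  x range -59 37
y -0.06 n 145  max tool z(mm) -95  x range -32 40
y -0.05 n 187  max tool z(mm) -94  x range -60 43
y -0.04 n 182  max tool z(mm) -96  x range -59 45
y -0.03 n 210  max tool z(mm) -96  x range -59 46
y -0.02 n 232  max tool z(mm) -92  x range -60 55
y -0.01 n 328  max tool z(mm) -24  x range -60 56
y -0.00 n 416  max tool z(mm) -16  x range -60 55
y 0.01 n 539  max tool z(mm) -89  x range -60 59
y 0.02 n 541  max tool z(mm) -91  x range -60 60
y 0.03 n 434  max tool z(mm) -95  x range -57 48
y 0.04 n 193  max tool z(mm) -94  x range -54 26
y 0.05 n 86  max tool z(mm) -94  x range -51 25
y 0.06 n 79  max tool z(mm) -94  x range -37 31
y 0.07 n 99  max tool z(mm) -86  x range -37 35
y 0.08 n 124  max tool z(mm) -82  x range -38 33
y 0.09 n 21  max tool z(mm) -113  x range -35 24
[-1.597 11.131 -0.009]
[17.927 10.832 -0.013]
```

The body hangs to 82 mm above the TCP at its ends, so a TCP height of 7 mm clears the plunger (74 mm). I'm moving to the far side of the cap with the jaws opened about 12 mm as a two-finger cradle.

>>> play_rows:
  series:
    - [0.126,-0.5,2,0,0]
    - [0.126,-1.2,5,0,0]
    - [0.126,-1.6,8,0,0]
    - [0.126,-1.6,10.5,0,0]
    - [0.126,-1.6,11.2,0,0]
    - [0.126,-1.6,11.2,3,0]
    - [0.126,-1.6,11.2,6,0]
    - [0.126,-1.6,11.2,8.5,0]
    - [0.126,-1.6,11.2,9.5,0]
    - [0.126,-1.6,11.2,9.5,0]

```text
clock: 7.75
eef_pos: [0.5576, -0.109, 0.0366]
tcp_rot: [[0.457, 0.889, -0.002], [0.89, -0.457, 0.001], [-0.0, -0.002, -1.0]]
ft_force: [0.7, -0.3, 1.6]
opening: 0.0122
```

```bash
python3 - <<'E'
from h import *
np.set_printoptions(precision=4,suppress=True)
o=get_obs();print({k:np.array(o[k]) for k in('clock','eef_pos','ft_force','opening')})
p,d=snap('side','side3')
cv2.imwrite('pics/crop4.png',cv2.resize(p[160:260,260:400,::-1],None,fx=5.5,fy=5.5,interpolation=cv2.INTER_CUBIC))
for z in(0.0,): print('cap guess',proj('side',[.5735,-.0735,.013]),'tip',proj('side',o['eef_pos']))
pt,dt=snap('top','top3');cv2.imwrite('pics/crop4t.png',cv2.resize(pt[140:240,270:410,::-1],None,fx=5,fy=5,interpolation=cv2.INTER_CUBIC))
E
```

```text
{'clock': array(7.75), 'eef_pos': array([ 0.5576, -0.109 ,  0.0366]), 'ft_force': array([ 0.7423, -0.3454,  1.5909]), 'opening': array(0.0122)}
cap guess [323.6441 214.8934] tip [320.3431 219.5494]
```

View pics/crop4.png

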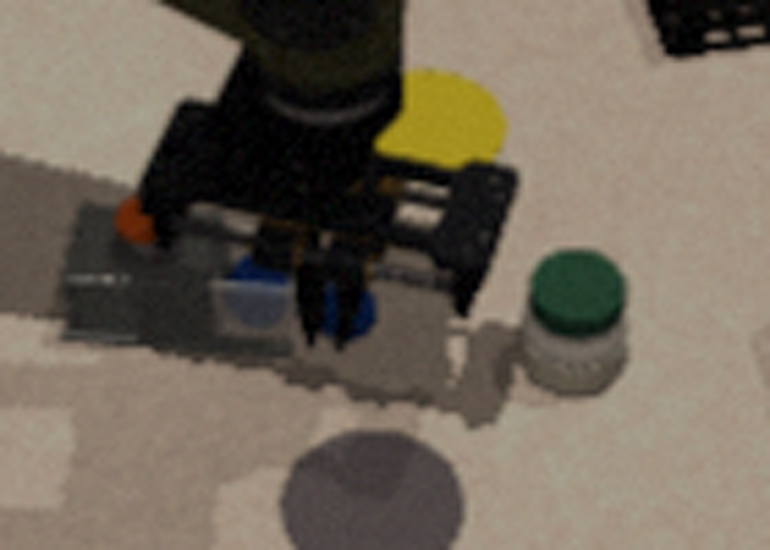

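View pics/crop4t.png

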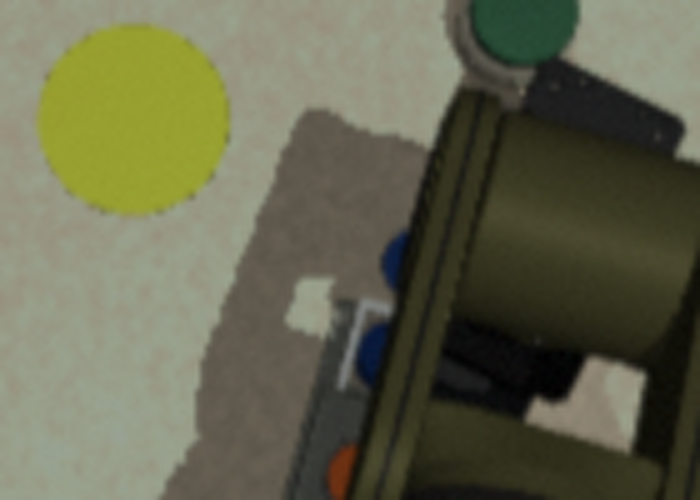

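The fingers are clear of cap and feeder, with the cap about 12 mm ahead of the finger fronts. Next I'll descend to 7 mm and make a short first push.

>>> play_rows:
  series:
    - [0.126,0,0,1,0]
    - [0.126,0,0,2,0]
    - [0.126,0,0,2.7,0]
    - [0.126,0,0,2.95,0]
    - [0.126,0,0,2.95,0]
    - [0.126,0.5,0,2.95,0]
    - [0.126,1,0,2.95,0]
    - [0.126,1.4,0,2.95,0]
    - [0.126,1.8,0,2.95,0]
    - [0.126,2.2,0,2.95,0]
    - [0.126,2.7,0,2.95,0]
    - [0.126,3.2,0,2.95,0]
    - [0.126,3.8,0,2.95,0]
    - [0.126,4.4,0,2.95,0]
    - [0.126,5,0,2.95,0]
    - [0.126,5.5,0,2.95,0]
    - [0.126,5.8,0,2.95,0]
    - [0.126,6,0,2.95,0]

```text
clock: 10.1
eef_pos: [0.5858, -0.0559, 0.0076]
tcp_rot: [[0.457, 0.889, -0.0], [0.889, -0.457, -0.0], [-0.0, -0.0, -1.0]]
ft_force: [-0.2, -0.0, 0.0]
opening: 0.012
```

```bash
python3 - <<'E'
from h import *
np.set_printoptions(precision=4,suppress=True)
o=get_obs();P=np.array(o['eef_pos']);R=np.array(o['tcp_rot']);print({k:np.array(o[k]) for k in('clock','eef_pos','ft_force','opening')})
p,d=snap('side','side4');pt,dt=snap('top','top4')
print('expected cap',P+R[:,0]*.026, proj('side',[*(P+R[:,0]*.026)[:2],.013]),proj('top',[*(P+R[:,0]*.026)[:2],.013]))
cv2.imwrite('pics/crop5.png',np.vstack([cv2.resize(p[160:250,260:400,::-1],(466,300),interpolation=cv2.INTER_CUBIC),cv2.resize(pt[140:230,270:410,::-1],(466,300),interpolation=cv2.INTER_CUBIC)]))
E
```

```text
{'clock': array(10.1), 'eef_pos': array([ 0.5858, -0.0559,  0.0076]), 'ft_force': array([-0.2175, -0.0025,  0.0317]), 'opening': array(0.012)}
expected cap [ 0.5977 -0.0328  0.0076] [329.0233 203.9727] [336.32   181.3622]
```

View pics/crop5.png

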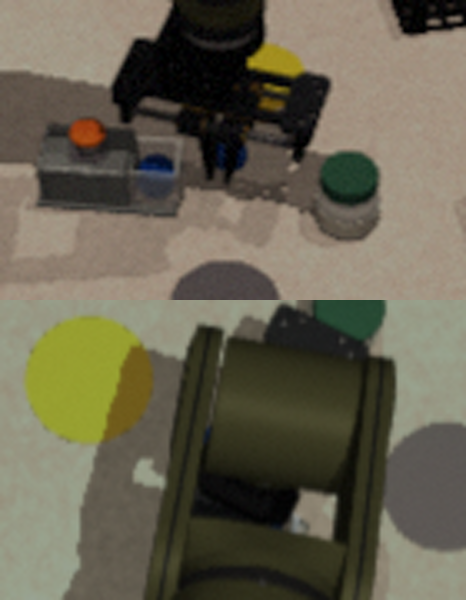

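The cap sits in the cradle, seen at side pixel ~(329,206) against (329,204) expected. Pushing it on to the disc centre.

>>> play_rows:
  series:
    - [0.126,0.4,0,0,0]
    - [0.126,1,-0.05,0,0]
    - [0.126,1.6,-0.1,0,0]
    - [0.126,2.2,-0.1,0,0]
    - [0.126,2.9,-0.1,0,0]
    - [0.126,3.6,-0.15,0,0]
    - [0.126,4.3,-0.15,0,0]
    - [0.126,5,-0.15,0,0]
    - [0.126,5.7,-0.2,0,0]
    - [0.126,6.4,-0.2,0,0]
    - [0.126,7.1,-0.2,0,0]
    - [0.126,7.8,-0.25,0,0]
    - [0.126,8.5,-0.25,0,0]
    - [0.126,9.1,-0.3,0,0]
    - [0.126,9.7,-0.3,0,0]
    - [0.126,10.2,-0.3,0,0]
    - [0.126,10.6,-0.3,0,0]
    - [0.126,10.8,-0.3,0,0]
    - [0.126,10.9,-0.3,0,0]
    - [0.126,10.9,-0.3,0,0]

```text
clock: 12.7
eef_pos: [0.6329, 0.0422, 0.0076]
tcp_rot: [[0.457, 0.889, -0.0], [0.889, -0.457, -0.0], [-0.0, -0.0, -1.0]]
ft_force: [-0.7, 0.5, 0.1]
opening: 0.012
```

```bash
python3 - <<'E'
from h import *
np.set_printoptions(precision=4,suppress=True)
o=get_obs();P=np.array(o['eef_pos']);R=np.array(o['tcp_rot']);print({k:np.array(o[k]) for k in('clock','eef_pos','ft_force','opening')})
p,d=snap('side','side5')
print('expected cap',P+R[:,0]*.026, proj('side',[*(P+R[:,0]*.026)[:2],.013]))
cv2.imwrite('pics/crop6.png',cv2.resize(p[150:250,260:400,::-1],None,fx=5,fy=5,interpolation=cv2.INTER_CUBIC))
E
```

```text
{'clock': array(12.7), 'eef_pos': array([0.6329, 0.0422, 0.0076]), 'ft_force': array([-0.6692,  0.4557,  0.1238]), 'opening': array(0.012)}
expected cap [0.6448 0.0654 0.0076] [337.6453 180.0727]
```

View pics/crop6.png

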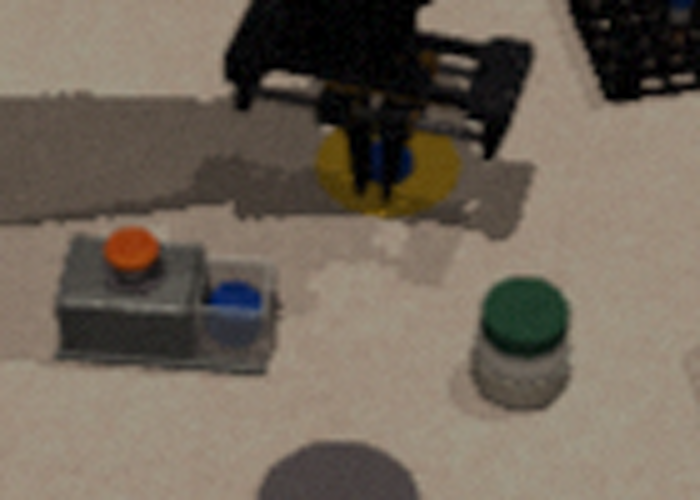

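The cap is on the disc at the cradle. I'll back straight off, lift, and move clear for a full view.

>>> play_rows:
  series:
    - [0.126,-0.5,0,0,0]
    - [0.126,-1.5,0,0,0]
    - [0.126,-2.7,0,0,0]
    - [0.126,-3,0,-0.5,0]
    - [0.126,-3,0,-2.5,0]
    - [0.126,-3,0,-6,0]
    - [0.126,-3,0,-10,0]
    - [0.126,-3,0,-14,0]
    - [0.126,-3,-2,-18,0]
    - [0.126,-3,-5,-21,0]
    - [0.126,-3,-9,-23,0]
    - [0.126,-3.5,-13,-23,0]
    - [0.126,-4,-17,-23,0]
    - [0.126,-4,-21,-23,0]
    - [0.126,-4,-25,-23,0]
    - [0.126,-4,-28,-23,0]
    - [0.126,-4,-30,-23,0]
    - [0.126,-4,-30,-23,0]
    - [0.126,-4,-30,-23,0]

```text
clock: 15.12
eef_pos: [0.3484, 0.1437, 0.2382]
tcp_rot: [[0.457, 0.889, 0.001], [0.889, -0.457, -0.0], [0.0, 0.001, -1.0]]
ft_force: [0.8, -0.9, 0.5]
opening: 0.0123
```

```bash
python3 - <<'E'
from h import *
np.set_printoptions(precision=4,suppress=True)
o=get_obs();print({k:np.array(o[k]) for k in('clock','eef_pos','ft_force','opening','qd')})
p,d=snap('side','side6');pt,dt=snap('top','top6')
for n,im,dd,box in(('side',p,d,(315,165,360,200)),('top',pt,dt,(275,140,320,188))):
    hsv=cv2.cvtColor(np.ascontiguousarray(im[:,:,::-1]),cv2.COLOR_BGR2HSV);m=cv2.inRange(hsv,(100,130,40),(130,255,255))
    x0,y0,x1,y1=box;k,l,s,c=cv2.connectedComponentsWithStats(m[y0:y1,x0:x1])
    for i in range(1,k):
        if s[i,4]>20:
            u,v=c[i]+[x0,y0];z=np.median(dd[y0:y1,x0:x1][l==i]);print(n,u,v,s[i],dep(n,u,v,z),ray(n,u,v,.013))
g=lambda a:cv2.resize(a,(560,300),interpolation=cv2.INTER_CUBIC)
cv2.imwrite('pics/crop7.png',np.vstack([g(p[145:265,240:464,::-1]),g(pt[130:250,270:494,::-1])]))
cv2.imwrite('pics/full.png',pt[:,:,::-1])
h0=np.load('pics/top0.npz')['p'].astype(int)
for nm,b in(('pot',(462,198,496,232)),('jar',(358,125,392,165)),('tube',(150,240,195,280))):
    print(nm,np.abs(h0-pt)[b[1]:b[3],b[0]:b[2]].mean())
E
```

```text
{'clock': array(15.125), 'eef_pos': array([0.3484, 0.1437, 0.2382]), 'ft_force': array([ 0.8393, -0.8802,  0.5443]), 'opening': array(0.0123), 'qd': array([-0.0086,  0.0135, -0.0003,  0.0037,  0.0006,  0.003 ])}
side 337.0877192982456 181.5438596491228 [18 13  9  8 57] [0.6417 0.0593 0.0127] [0.6417 0.059  0.013 ]
top 297.56779661016947 163.4322033898305 [ 17  18  12  12 118] [0.6427 0.0626 0.0152] [0.643  0.0627 0.013 ]
pot 6.900519031141869
jar 6.391666666666667
tube 5.768148148148148
```

View pics/crop7.png

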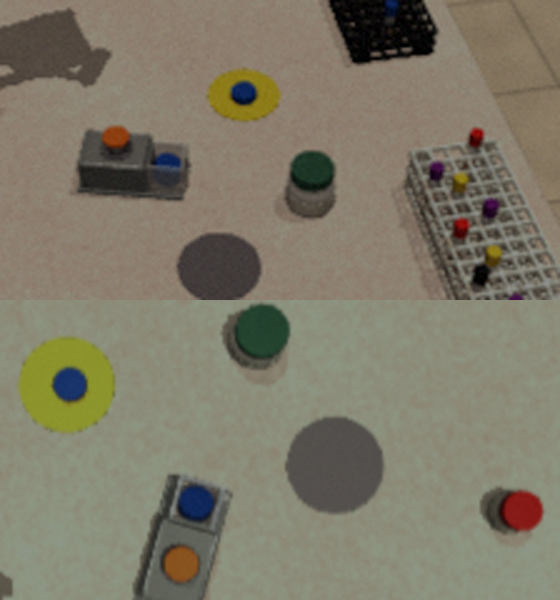

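View pics/full.png

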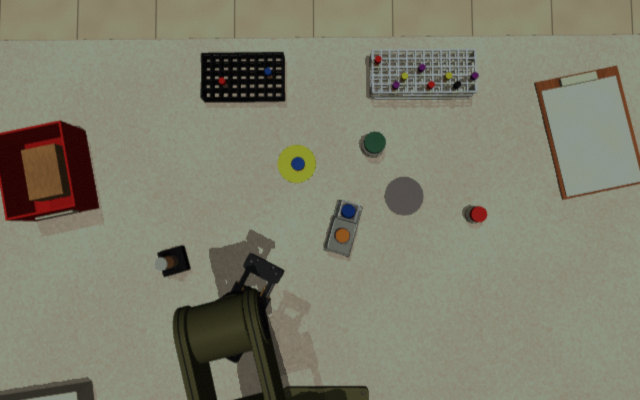

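The cap lies at top pixel (297.6,163.4), within 4 mm of the disc centre. The jars, tube stand and feeder look the same as at the start, and the arm is clear.

```bash
python3 -c "
from rig import finish_job
print(finish_job())"
```

```text
the job is handed in; nothing more can be done
None
```

The job is handed in: one cap came out of the feeder and now lies flat on the yellow disc. It took about 15 s of the 48 s allowed.

- **Plunger:** I pressed it slowly once with the fingers shut. The force rose to 16 N with the TCP at 54 mm, which is the hard stop. On release it sprang back up, and the feeder still shows caps in the magazine.
- **Push:** I used the slightly opened fingertips as a two-point cradle and slid the cap along the bench in one straight line, about 14 cm, without gripping it. The fingers then backed straight off.
- **Cap position:** The final top view puts the cap centre at (0.643, 0.063) and the disc centre at (0.645, 0.066). That is about 4 mm off, with 31 mm allowed. The cap's top reads 13–15 mm high, so it is flat.
- **Bystanders:** The two jars and the tube stand look unmoved in the top view. This is by eye; the before/after image differences were small (about 6–7 grey levels) with no baseline to compare them to.
- **Robot:** It ended clear of everything, with the TCP at z = 0.24 m.

**Disagreement:** The side camera put the cap about 4 mm nearer to itself than the top camera did. I put this down to the cap's side wall being counted in the side view. It is well inside the margin.

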